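# Open the paper trimmer for the next print

### The job

Get the paper trimmer ready for the next print: with the rail still lying shut, slide the cutter carriage all the way along the rail to its stop at the hinge end. Then lift the sprung rail by the tab at its free end and hold it open at 30 degrees so that a print can be slipped under it; finish still holding the tab, because the rail snaps shut if you let go. Do not disturb the lens, loupe and other small things on and around the trimmer.

Things in the scene. Friction and masses are not known exactly. Their poses are not given: they have to be found in the camera images.
- trimmer: rotary paper trimmer, fixed to the credenza. Grey base board 230 x 380 mm, its top 20 mm above the credenza. Origin: on the credenza's surface, under the rail's centre line, mid-length of the board. Own y runs along the rail towards the hinge, own x across the rail towards the wide side of the bed (the board spans x -45 to +185 mm and y -190 to +190 mm), z up. It may be turned by some 15 degrees.
- rail (a joint): angle of the aluminium rail about its hinge pin, rad: 0 = shut along the bed, grows as the free end rises, 1.2 at most; 30 degrees = 0.524. Spring and weight pull it shut: 2.5 to 4 N at the lift tab holds it; it never stays open alone. Rail 30 mm wide, top 36 mm above the credenza when shut; a clear strip reaches 35 mm from the centre line on the bed side, 25 mm high.
- carriage (a joint): place of the cutter carriage along the rail, m: 0 = at the free end, grows towards the hinge, 0.288 = against its stop (the black hinge yoke). Slides with about 1.5 N of friction and stays where it is left.
- rail_hinge (a point): centre of the hinge pin, at trimmer x 0, y +178 mm, z 34 mm. The pin lies along the trimmer's x; the rail swings in the upright plane through the trimmer's y axis.
- carriage_grip (a point): middle of the black ribbed grip on the carriage, 55 mm above the credenza when the rail is shut. The grip is 26 mm wide across the rail, 40 mm long along it and spans 42 to 68 mm above the credenza; below it a grey saddle 40 mm wide and 46 mm long rides on the rail.
- tab_grip (a point): gripping point of the lift tab, on the rail's centre line 392 mm from the hinge pin, 42 mm above the credenza when shut (8 mm above the line of the pin). Turns with the rail.
- lift_tab: black ribbed block at the rail's free end, past the end of the board: 28 mm wide across the rail, 44 mm long, 30 mm tall; origin at the centre of its underside, 22 mm above the credenza when shut. Turns with the rail.
- loupe: tiny round glass loupe, 30 mm wide, 33 mm tall, standing on the trimmer bed; origin at the centre of its underside. Leave alone.
- adapter_ring: polished steel lens adapter ring, 62 mm across, 11 mm thick, lying flat on the trimmer bed; origin at the centre of its underside. Leave alone.
- shoe_cover: red hot-shoe cover, 21 x 19 x 9 mm, lying on the trimmer bed; origin at the centre of its underside. Leave alone.
- wide_lens: black wide-angle lens standing on its mount, 86 mm across, 90 mm tall, left of the trimmer; origin at the centre of its underside. Leave alone.
- lens_cap: black lens cap lying flat, 66 mm across, 16 mm thick, right of the trimmer; origin at the centre of its underside. Leave alone.
- blower: dark rubber dust blower standing upright, 62 mm across, 115 mm tall, right of the trimmer; origin at the centre of its underside. Leave alone.

How it is judged:
On the way:
1. the carriage stands against its stop at the hinge end while the rail is still shut (value of joint carriage above 0.283 m and value of joint rail below 0.04 rad), for 0.2 s.
At the end, for the whole second after the job is handed in: the robot's fingers hold the rail by its lift tab, still, at 30 degrees within 4 degrees, with the cutter carriage within 7 mm of its stop at the hinge end; the run finishes in that hold (value of joint rail between 0.454 and 0.594 rad and velocity of joint rail between -0.05 and 0.05 rad/s and contact force between lift_tab and the fingers above 1 N and value of joint carriage above 0.281 m); the arm keeps its last pose, push and grip.
It fails at once if a bystander on or around the trimmer is pushed more than 15 mm from its place (distance of any of loupe, adapter_ring, shoe_cover, wide_lens, lens_cap, blower from where it was at the start of the episode above 0.015 m).
It fails at once if a bystander is knocked over (angle between any of loupe, wide_lens, blower's own z axis and vertical above 0.5 rad).
It also fails if it takes over 51 s, if anything falls off the work surface, if the arm or the gripper's body presses on something with over 40 N, if the wrist force passes 120 N, or if a joint passes its speed limit or range.

### The arm

A 6-joint arm with a two-finger parallel gripper is mounted at the origin on the work surface. World frame = base frame: x ahead of the robot, y to its left, z up, the work surface at z = 0. Lengths are in m, angles in rad, forces in N, time in s.
With the tool pointing down it reaches from about 0.375 to 0.975 m from the base axis. Payload 3.8 kg.
Tool frame: the origin (TCP) lies between the finger pads; the fingertips stand 8 mm ahead of it and the grasp point (between the pads) lies 11 mm behind it (tcp_to_tips is the distance from the TCP to the fingertips, in m); z points along the fingers, y is the line along which they close (so a half turn about z gives the same grasp; the last joint's range is limited). The gripper opens to 85 mm and grips with 20 to 120 N. Pads are 22 mm wide; open, the fingers measure 114 mm over their backs; the gripper's body (76 mm by 85 mm) begins 54 mm behind the grasp point. The pads swing forward as they close: fully open they stand 13 mm farther back than shut.
Start: joints at [1.311, 0.264, 1.604, -0, 1.274, -0.037], TCP at [0.149, 0.658, 0.239] pointing down, gripper open.
Joint ranges: [-2.63, 2.63], [-0.94, 2.18], [0.31, 2.57], [-1.31, 4.45], [0, 2.66], [-2.55, 2.55]. Speed limits (rad/s): [2.57, 2.57, 3.14, 3.14, 3.14, 3.14].

### API

Orientations are given as a rotation vector (axis times angle).
In Python, from workcell import * gives the robot as it stands.
- The arm moves only by the tool move_arm, never from a script. Its argument "series" is one flat list of numbers, 7 for each row, row after row: the finger opening in cm, from 0 to 8.54, then the shift along the tool's x, y, z in cm, then the turn, a rotation vector about the tool's x, y, z in degrees. A call has 1 to 5 rows; each row shifts and turns the commanded pose from where the row before left it, along the tool's axes as they then stand; what a row does not reach is not made up. A row lasts 1/8 s, in which the tool goes at most 62.5 mm and 10.7 degrees, less where a joint would pass 70% of its speed; a pose out of reach is approached as far as the arm can. A call is refused whole if a number of a shift passes 6.25 or a number of a turn 10.7, either way. A call with a gripper value outside its range is refused whole. The fingers move at their own pace and stop on an object; "grip_force" is the grip in N (left out, the last holds). Time passes only in rows, so rows that do not move let the fingers close. It gives the time, the measured TCP pose, the force, the opening and the grip force at its end, in the units of the state.
- read_state(): the state, without advancing time (a new reading comes with each control period).
- read_camera(name): name is "scene" or "top"; returns the picture (384x512x3 uint8, red, green, blue); there is no depth.
- calibration(name): a dict with "camera_matrix" (3x3 intrinsics, pixels), "rvec" (rotation vector, rad) and "tvec" (3), from world to camera coordinates, as OpenCV has them. Camera axes: x right, y down, z forward; pixel columns grow to the right and rows downward; lengths in m; the calibration is good to about 2 mm. A picture is of the moment at which its call begins. calibration takes no time and is no camera call.
- finish_job(): hands the job in; it is judged then, once.
The state is a dict: "time": time; "q": joint angles; "joint_vel": joint speeds; "joint_torque": joint torques, N m; "tool_pos": TCP position; "tcp_rot": TCP orientation; "wrist_force": force on the tool from outside, world axes, zero at the start; "torque": the same for the moment, N m; "width": opening from 0.0 (shut) to 1.0 (fully open); "grip_force": force on a finger pad.
Only numpy, scipy, OpenCV 4.12 (cv2) and the standard library are available. Lean on these libraries where they do the work, as an engineer would, in place of code of your own. Each camera call takes 0.05 s, during which the arm holds its last target. There are 200 camera calls.

## Working session

There is one attempt and no reset: what is moved stays moved. The work goes in short steps, Python scripts to look and compute and a tool call to move; the robot and the scene stay as the last step left them, time stands still between calls to the robot, and variables do not carry over. Pictures are saved under pics/ and viewed, at most 10 in all, crops included, and the job is handed in when it is done.

Besides the shell and the picture viewer there is one more tool, called after "Call:" by a JSON object that holds its "method" and its "body". move_arm: Moves the arm, as the interface text tells. Its arguments: {"type":"object","properties":{"series":{"type":"array"},"grip_force":{"type":"number"}},"required":["series"]}

```bash
mkdir -p pics; python3 - <<'E'
from workcell import *
import cv2
print(read_state())
for n in("scene","top"):
    im=read_camera(n); cv2.imwrite(f"pics/{n}0.png",cv2.resize(im[:,:,::-1],None,fx=1.5,fy=1.5)); cv2.imwrite(f"{n}0.png",im[:,:,::-1]); print(calibration(n))
E
```

```text
{'time': 0.0, 'q': array([ 1.31110275e+00,  2.64787017e-01,  1.60543897e+00, -3.46380371e-05,
        1.27368992e+00, -3.69142774e-02]), 'joint_vel': array([ 1.94952263e-03,  7.96985880e-04,  6.77977798e-04, -6.11012466e-05,
       -3.39372406e-04, -1.11999919e-03]), 'joint_torque': array([ 2.00985465e-03, -5.15104330e+01, -3.67319047e+01,  1.71629495e-04,
        1.27736694e-02, -5.76924663e-06]), 'tool_pos': array([0.14896637, 0.65759475, 0.23790411]), 'tcp_rot': array([-0.34916706, -3.12181399,  0.00361663]), 'wrist_force': array([ 0.33763329,  0.92176029, -0.45372866]), 'torque': array([-0.02475137, -0.01076754,  0.04243651]), 'grip_force': 0.0, 'width': 1.0000249401281913}
{'camera_matrix': array([[387.21120267,   0.        , 258.54162549],
       [  0.        , 387.21120267, 194.64309906],
       [  0.        ,   0.        ,   1.        ]]), 'rvec': array([ 0.86892513,  2.75791074, -0.74926977]), 'tvec': array([ 0.39843695, -0.2144328 ,  1.29928916])}
{'camera_matrix': array([[350.32472319,   0.        , 253.76988398],
       [  0.        , 350.32472319, 197.39450051],
       [  0.        ,   0.        ,   1.        ]]), 'rvec': array([ 2.00179801, -2.19549432,  0.26049083]), 'tvec': array([0.04908401, 0.51326751, 0.99878373])}
```

View pics/scene0.png

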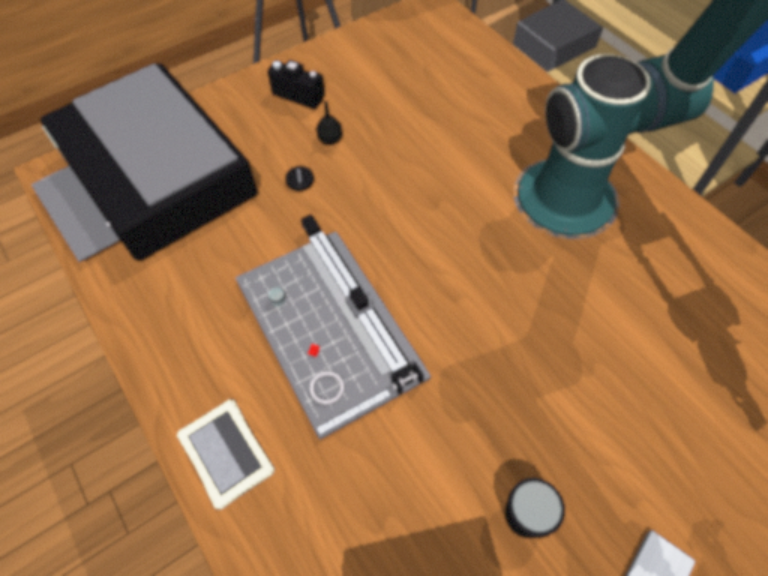

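View pics/top0.png

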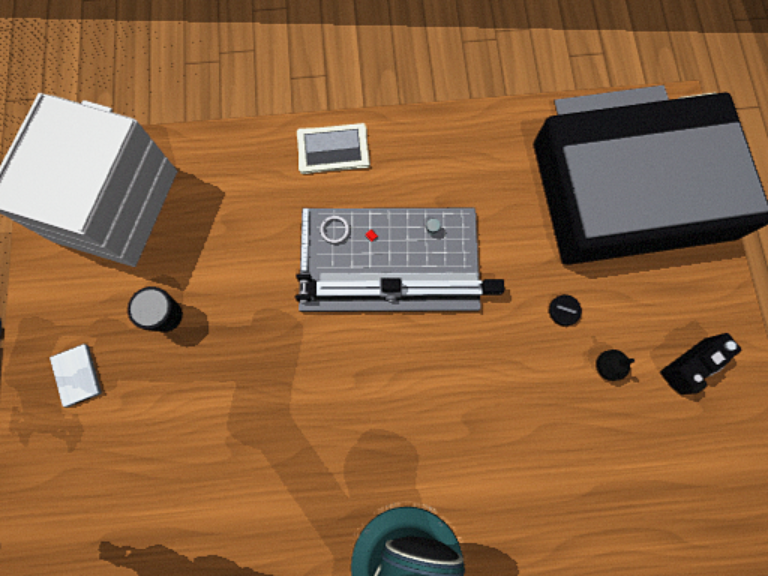

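The top view (1.5x) shows the trimmer with its hinge at the left (305,288), the carriage grip at (391,286) and the lift tab at (493,287). The loupe, ring and cover are on the far bed side. In the scene view the carriage is at (358,298), the tab at (311,226) and the hinge at (405,376).

```bash
cat > h.py <<'E'
import numpy as np, cv2
from workcell import *
def cam(n):
    c=calibration(n); R=cv2.Rodrigues(c["rvec"])[0]; return c["camera_matrix"],R,np.ravel(c["tvec"])
def ray(n,uv,z):
    K,R,t=cam(n); C=-R.T@t; d=R.T@np.linalg.solve(K,[uv[0],uv[1],1]); return C+d*(z-C[2])/d[2]
def proj(n,p):
    c=calibration(n); return cv2.projectPoints(np.float64([p]),c["rvec"],c["tvec"],c["camera_matrix"],None)[0].ravel()
def dark(im,box,th=50):
    x0,y0,x1,y1=box; m=(im[y0:y1,x0:x1].max(2)<th).astype(np.uint8)
    n,l,s,c=cv2.connectedComponentsWithStats(m); return [(s[i],c[i]+[x0,y0]) for i in range(1,n) if s[i,4]>15]
E
python3 - <<'E'
from h import *
t=cv2.imread("top0.png"); s=cv2.imread("scene0.png")
for nm,im,n,box,z in [("car",t,"top",(245,178,275,205),.068),("tab",t,"top",(315,180,342,202),.050),("hinge",t,"top",(193,178,215,205),.04),
  ("car",s,"scene",(225,185,252,210),.06),("tab",s,"scene",(196,138,218,162),.042),("hinge",s,"scene",(255,238,288,264),.04)]:
    for st,c in dark(im,box): print(nm,n,st,c.round(1),ray(n,c,z).round(4))
# board corners in top view at z=.02 : grey mask
hsv=cv2.cvtColor(t,cv2.COLOR_BGR2HSV); m=((hsv[...,1]<60)&(hsv[...,2]>60)).astype(np.uint8); m[:130]=0;m[215:]=0;m[:,:190]=0;m[:,325:]=0
m=cv2.morphologyEx(m,cv2.MORPH_OPEN,np.ones((3,3)))
r=cv2.minAreaRect(cv2.findNonZero(m)); print(r)
for p in cv2.boxPoints(r): print(p,ray("top",p,.02).round(4))
print([proj("top",p) for p in [(.149,.658,.25)]])
E
```

```text
car top [  9   8  19   9 118] [260.7 190. ] [ 0.5349 -0.0213  0.068 ]
car top [ 0 19 14  4 34] [250.4 198.2] [0.5122 0.012  0.068 ]
car top [19 19 11  4 32] [269.1 198.2] [ 0.5071 -0.0438  0.068 ]
tab top [  6   6  16  11 152] [328.2 190.9] [ 0.5175 -0.2282  0.05  ]
hinge top [  4   5  18  18 160] [205.5 192.4] [0.5502 0.1486 0.04  ]
car scene [ 9  7 11 14 93] [239.  198.8] [ 0.5417 -0.0168  0.06  ]
tab scene [ 6  7 11 11 72] [206.9 150.1] [ 0.5223 -0.2295  0.042 ]
hinge scene [ 7  5 19 12 75] [270.6 248.3] [0.5511 0.1504 0.04  ]
((260.0, 172.5), (67.0, 122.0), 90.0)
[199. 139.] [0.7379 0.1613 0.02  ]
[321. 139.] [ 0.7011 -0.2368  0.02  ]
[321. 206.] [ 0.4785 -0.2061  0.02  ]
[199. 206.] [0.5136 0.1738 0.02  ]
[array([-25.9406686 , 364.09276907])]
```

```bash
cat >> h.py <<'E'
from scipy.spatial.transform import Rotation as Ro
def tri(a,b):
    P=[K@np.c_[R,t] for K,R,t in (cam("top"),cam("scene"))]
    X=cv2.triangulatePoints(P[0],P[1],np.float64(a),np.float64(b)).ravel(); return X[:3]/X[3]
def plan(p,R,n,p0=None,R0=None,g=8.5):
    s=read_state(); p0=s["tool_pos"] if p0 is None else p0; R0=Ro.from_rotvec(s["tcp_rot"]) if R0 is None else R0
    p=np.array(p); dr=(R0.inv()*R).as_rotvec(); out=[]; c=p0; Rc=R0
    for i in range(n):
        d=Rc.inv().apply((p-c)/(n-i))*100; d=d.round(2); w=np.degrees((Rc.inv()*R).as_rotvec()/(n-i)).round(1)
        out.append([g,*d,*w]); c=c+Rc.apply(d/100); Rc=Rc*Ro.from_rotvec(np.radians(w))
    for i in range(0,n,5): print(np.array(out[i:i+5]).ravel().tolist())
    return out
E
python3 - <<'E'
from h import *
for n,a,b in [("car",(260.7,190),(239,198.8)),("tab",(328.2,190.9),(206.9,150.1)),("hinge",(205.5,192.4),(270.6,248.3))]:
    print(n,tri(a,b).round(4))
u=np.array([.0905,.9959]); o=np.array([.541,-.02])
yaw=np.arctan2(u[1],u[0])
R=Ro.from_matrix(np.c_[[u[0],u[1],0],[u[1],-u[0],0],[0,0,-1]])
plan((.536,-.02,.16),R,14)
E
```

```text
car [ 0.5392 -0.0217  0.0504]
tab [ 0.5209 -0.2315  0.0383]
hinge [0.5507 0.1492 0.0372]
[8.5, -3.77, -4.11, 0.57, -0.0, 0.0, 5.9, 8.5, -4.17, -3.7, 0.57, -0.0, 0.0, 5.9, 8.5, -4.53, -3.25, 0.56, -0.0, 0.0, 5.9, 8.5, -4.84, -2.77, 0.57, -0.0, 0.0, 5.9, 8.5, -5.09, -2.26, 0.56, -0.0, 0.0, 5.9]
[8.5, -5.3, -1.72, 0.57, -0.0, 0.0, 5.9, 8.5, -5.45, -1.17, 0.56, -0.0, 0.0, 5.9, 8.5, -5.54, -0.6, 0.57, -0.0, 0.0, 5.9, 8.5, -5.57, -0.03, 0.56, -0.0, 0.0, 5.9, 8.5, -5.55, 0.54, 0.57, -0.0, 0.0, 5.9]
[8.5, -5.46, 1.11, 0.56, -0.0, 0.0, 5.9, 8.5, -5.32, 1.67, 0.57, -0.0, 0.0, 5.8, 8.5, -5.12, 2.2, 0.56, -0.0, 0.1, 5.9, 8.5, -4.87, 2.71, 0.56, -0.0, 0.0, 5.8]
```

Call:
{"method": "move_arm", "body": {"series": [8.5,-3.77,-4.11,0.57,0,0,5.9,8.5,-4.17,-3.7,0.57,0,0,5.9,8.5,-4.53,-3.25,0.56,0,0,5.9,8.5,-4.84,-2.77,0.57,0,0,5.9,8.5,-5.09,-2.26,0.56,0,0,5.9], "grip_force": 20}}

```text
time: 0.72
tool_pos: [0.2879, 0.4145, 0.2104]
tcp_rot: [1.137, 2.929, -0.001]
wrist_force: [-0.4, 0.1, -0.1]
width: 0.999
grip_force: 0.0
```

Call:
{"method": "move_arm", "body": {"series": [8.5,-5.3,-1.72,0.57,0,0,5.9,8.5,-5.45,-1.17,0.56,0,0,5.9,8.5,-5.54,-0.6,0.57,0,0,5.9,8.5,-5.57,-0.03,0.56,0,0,5.9,8.5,-5.55,0.54,0.57,0,0,5.9]}}

```text
time: 1.35
tool_pos: [0.426, 0.1726, 0.1823]
tcp_rot: [1.846, 2.542, 0.0]
wrist_force: [0.7, 0.6, -0.6]
width: 0.995
grip_force: 0.0
```

Call:
{"method": "move_arm", "body": {"series": [8.5,-5.46,1.11,0.56,0,0,5.9,8.5,-5.32,1.67,0.57,0,0,5.8,8.5,-5.12,2.2,0.56,0,0,5.9,8.5,-4.87,2.71,0.56,0,0,5.8,8.5,0,0,0,0,0,0]}}

```text
time: 1.98
tool_pos: [0.5372, -0.0224, 0.1594]
tcp_rot: [-2.324, -2.113, 0.002]
wrist_force: [-0.4, 0.5, -0.6]
width: 0.998
grip_force: 0.0
```

```bash
cat >> h.py <<'E'
u=np.array([.0900,.9959,0]); xt=np.array([u[1],-u[0],0])
Rt=Ro.from_matrix(np.c_[u,xt,[0,0,-1]])
def show():
    s=read_state(); print(s["time"],s["tool_pos"].round(4),"Rerr deg",np.degrees((Rt.inv()*Ro.from_rotvec(s["tcp_rot"])).as_rotvec()).round(1),s["wrist_force"].round(1),s["width"],s["grip_force"],s["q"].round(2))
E
python3 - <<'E'
from h import *
show(); plan((.5392,-.0217,.062),Rt,4)
E
```

```text
1.975 [ 0.5372 -0.0224  0.1594] Rerr deg [ 0.  -0.   0.3] [-0.4  0.5 -0.6] 0.9978911167743235 0.0 [-0.09  0.07  1.98 -0.    1.09  0.01]
[8.5, 0.02, 0.05, 2.43, -0.0, 0.0, -0.1, 8.5, 0.02, 0.05, 2.44, -0.0, 0.0, -0.1, 8.5, 0.03, 0.05, 2.43, -0.0, 0.0, -0.0, 8.5, 0.02, 0.05, 2.44, -0.0, 0.0, -0.1]
```

Call:
{"method": "move_arm", "body": {"series": [8.5,0.02,0.05,2.5,0,0,0,8.5,0.02,0.05,2.5,0,0,0,8.5,0.03,0.05,2.5,0,0,0,8.5,0.02,0.05,2.5,0,0,0,6,0,0,0.3,0,0,0]}}

```text
time: 2.6
tool_pos: [0.5356, -0.0174, 0.055]
tcp_rot: [-2.315, -2.118, 0.005]
wrist_force: [-0.5, -0.4, 0.8]
width: 0.812
grip_force: 0.0
```

Call:
{"method": "move_arm", "body": {"series": [4,0,0,0,0,0,0,3,0,0,0,0,0,0,2,0,0,0,0,0,0,2,0,0,0,0,0,0,2,0,0,0,0,0,0]}}

```text
time: 3.22
tool_pos: [0.5392, -0.0184, 0.0583]
tcp_rot: [2.319, 2.118, 0.002]
wrist_force: [-1.3, 2.1, 5.9]
width: 0.298
grip_force: 24.3
```

Call:
{"method": "move_arm", "body": {"series": [2,0,0,0,0,0,0,2,0,0,0,0,0,0,2,0,0,0,0,0,0]}}

```text
time: 3.6
tool_pos: [0.5392, -0.0184, 0.0582]
tcp_rot: [2.319, 2.118, 0.002]
wrist_force: [-1.9, 1.6, 6.0]
width: 0.297
grip_force: 24.4
```

```bash
python3 - <<'E'
from h import *
show()
im=read_camera("scene")[100:290,130:330]; cv2.imwrite("pics/g1.png",cv2.resize(im[:,:,::-1],None,fx=3,fy=3))
E
```

```text
3.6 [ 0.5392 -0.0184  0.0582] Rerr deg [-0.1  0.   0. ] [-1.9  1.6  6. ] 0.2970141881929901 24.361965358257294 [-0.08  0.19  2.06  0.    0.89  0.01]
```

View pics/g1.png

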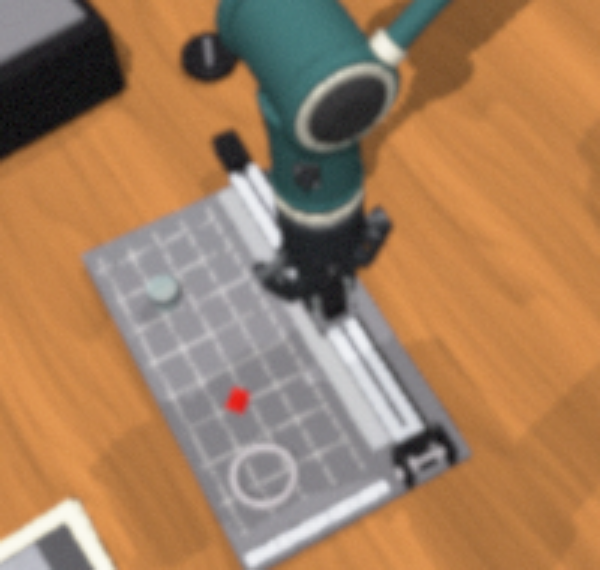

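The gripper is closed on the carriage grip at (330,295) in the crop, with the rail shut and nothing else disturbed. Next I slide it towards the hinge.

Call:
{"method": "move_arm", "body": {"series": [2,1,0,0,0,0,0,2,2,0,0,0,0,0,2,2,0,0,0,0,0,2,2,0,0,0,0,0,2,1.5,0,0,0,0,0]}}

```text
time: 4.28
tool_pos: [0.5466, 0.0665, 0.0587]
tcp_rot: [2.318, 2.119, 0.0]
wrist_force: [-3.5, -1.2, 10.4]
width: 0.295
grip_force: 24.9
```

Call:
{"method": "move_arm", "body": {"series": [2,0.8,0,0,0,0,0,2,0.5,0,0,0,0,0,2,0.5,0,0,0,0,0,2,0,0,0,0,0,0]}}

```text
time: 4.78
tool_pos: [0.5481, 0.0845, 0.0588]
tcp_rot: [2.319, 2.119, 0.001]
wrist_force: [-4.4, 1.3, 10.6]
width: 0.298
grip_force: 24.9
```

Call:
{"method": "move_arm", "body": {"series": [2,0.4,0,0,0,0,0,2,0.4,0,0,0,0,0,2,0.4,0,0,0,0,0,2,0,0,0,0,0,0]}}

```text
time: 5.28
tool_pos: [0.5491, 0.0963, 0.0588]
tcp_rot: [2.319, 2.119, 0.001]
wrist_force: [-4.7, -0.2, 11.1]
width: 0.297
grip_force: 25.0
```

Call:
{"method": "move_arm", "body": {"series": [2,0.3,0,0,0,0,0,2,0.3,0,0,0,0,0,2,0,0,0,0,0,0]}}

```text
time: 5.65
tool_pos: [0.5496, 0.1021, 0.0589]
tcp_rot: [2.319, 2.119, 0.001]
wrist_force: [-3.9, 0.0, 12.0]
width: 0.302
grip_force: 25.0
```

Call:
{"method": "move_arm", "body": {"series": [2,0.3,0,0,0,0,0,2,0.3,0,0,0,0,0,2,0,0,0,0,0,0]}}

```text
time: 6.02
tool_pos: [0.5502, 0.1081, 0.0589]
tcp_rot: [2.319, 2.119, 0.001]
wrist_force: [-4.7, -0.1, 11.4]
width: 0.293
grip_force: 25.1
```

```bash
python3 - <<'E'
from h import *
show()
im=read_camera("scene")[100:290,130:330]; cv2.imwrite("pics/g2.png",cv2.resize(im[:,:,::-1],None,fx=3,fy=3))
E
```

```text
6.025 [0.5502 0.1081 0.0589] Rerr deg [-0.  0. -0.] [-4.7 -0.1 11.4] 0.2932453807391436 25.07059335708618 [ 0.15  0.23  2.01 -0.    0.9   0.24]
```

View pics/g2.png

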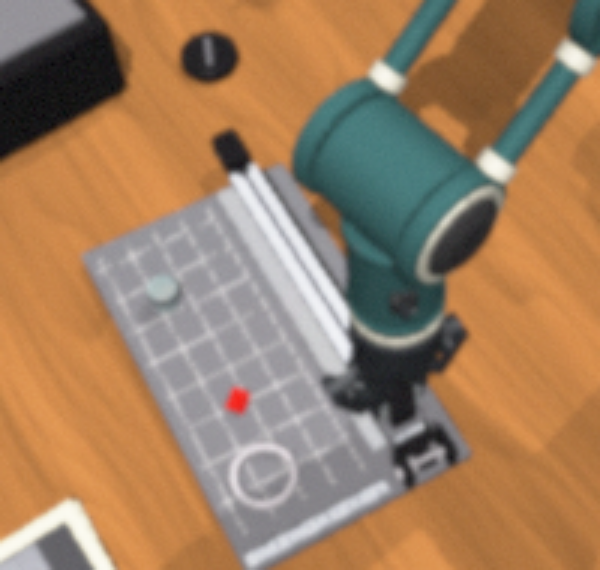

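The carriage, still in the gripper at (400,410), is about 10 mm short of the yoke at (420,450). I'll keep going in small steps.

Call:
{"method": "move_arm", "body": {"series": [2,0.3,0,0,0,0,0,2,0.2,0,0,0,0,0,2,0,0,0,0,0,0]}}

```text
time: 6.45
tool_pos: [0.5506, 0.113, 0.0589]
tcp_rot: [2.319, 2.119, 0.001]
wrist_force: [-4.7, -1.3, 11.4]
width: 0.299
grip_force: 25.1
```

Call:
{"method": "move_arm", "body": {"series": [2,0.2,0,0,0,0,0,2,0.2,0,0,0,0,0,2,0,0,0,0,0,0]}}

```text
time: 6.82
tool_pos: [0.5509, 0.117, 0.0589]
tcp_rot: [2.319, 2.119, 0.0]
wrist_force: [-5.3, -0.3, 11.7]
width: 0.299
grip_force: 25.1
```

Call:
{"method": "move_arm", "body": {"series": [2,0.2,0,0,0,0,0,2,0.1,0,0,0,0,0,2,0,0,0,0,0,0]}}

```text
time: 7.2
tool_pos: [0.5512, 0.1199, 0.0589]
tcp_rot: [2.319, 2.119, 0.0]
wrist_force: [-4.1, -0.7, 12.1]
width: 0.302
grip_force: 25.1
```

Call:
{"method": "move_arm", "body": {"series": [2,0.2,0,0,0,0,0,2,0.1,0,0,0,0,0,2,0,0,0,0,0,0]}}

```text
time: 7.58
tool_pos: [0.5514, 0.1229, 0.0589]
tcp_rot: [2.319, 2.119, 0.0]
wrist_force: [-5.0, -0.8, 11.6]
width: 0.296
grip_force: 25.2
```

Call:
{"method": "move_arm", "body": {"series": [2,0.2,0,0,0,0,0,2,0.1,0,0,0,0,0,2,0,0,0,0,0,0]}}

```text
time: 7.95
tool_pos: [0.5515, 0.1239, 0.0589]
tcp_rot: [2.316, 2.119, -0.004]
wrist_force: [-5.3, -8.7, 13.4]
width: 0.293
grip_force: 25.3
```

Call:
{"method": "move_arm", "body": {"series": [2,0.2,0,0,0,0,0,2,0.1,0,0,0,0,0,2,0,0,0,0,0,0]}}

```text
time: 8.32
tool_pos: [0.5516, 0.1242, 0.0589]
tcp_rot: [2.313, 2.118, -0.01]
wrist_force: [-5.3, -16.6, 16.8]
width: 0.298
grip_force: 25.6
```

```bash
python3 - <<'E'
from h import *
show()
a=read_camera("scene")[200:280,220:320]; b=read_camera("top")[160:240,180:280]
cv2.imwrite("pics/g3.png",cv2.resize(np.hstack([a,b])[:,:,::-1],None,fx=4,fy=4,interpolation=cv2.INTER_CUBIC))
E
```

```text
8.325 [0.5516 0.1242 0.0589] Rerr deg [ 0.  -0.5 -0.1] [ -5.3 -16.6  16.8] 0.29771126598475367 25.565460920333862 [ 0.18  0.24  2.   -0.01  0.91  0.28]
```

View pics/g3.png

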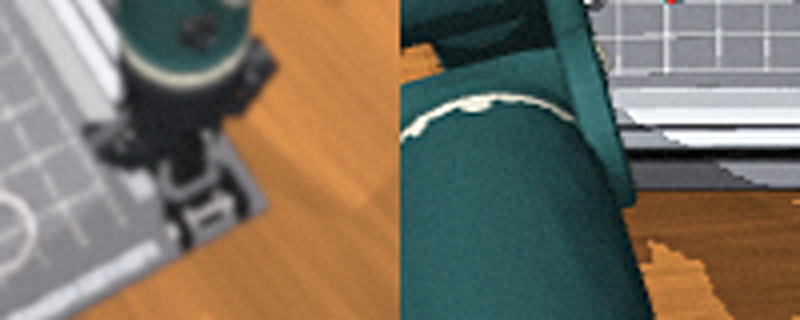

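The push force rose to 17 N with no further travel, so the carriage is against the yoke (scene crop at (195,190)). Next I hold briefly, take off the load, open and rise.

Call:
{"method": "move_arm", "body": {"series": [2,0,0,0,0,0,0,2,0,0,0,0,0,0,2,-0.3,0,0,0,0,0,5,0,0,0,0,0,0,8.5,0,0,0,0,0,0]}}

```text
time: 9.05
tool_pos: [0.5513, 0.1259, 0.0569]
tcp_rot: [-2.319, -2.119, 0.0]
wrist_force: [0.5, -0.0, 0.5]
width: 0.709
grip_force: 0.0
```

Call:
{"method": "move_arm", "body": {"series": [8.5,0,0,0,0,0,0,8.5,0,0,0,0,0,0,8.5,0,0,0,0,0,0,8.5,0,0,-2,0,0,0,8.5,0,0,-5,0,0,0]}}

```text
time: 9.68
tool_pos: [0.5486, 0.1255, 0.1247]
tcp_rot: [-2.316, -2.117, 0.01]
wrist_force: [0.5, 0.2, -1.3]
width: 0.999
grip_force: 0.0
```

```bash
python3 - <<'E'
from h import *
show(); plan((.5215,-.2315,.115),Rt,8)
E
```

```text
9.675 [0.5486 0.1255 0.1247] Rerr deg [ 0.4 -0.1 -0. ] [ 0.5  0.2 -1.3] 0.9994319649284794 0.0 [0.18 0.16 1.96 0.   1.04 0.27]
[8.5, -4.47, 0.06, 0.13, -0.1, 0.0, 0.0, 8.5, -4.48, 0.07, 0.13, -0.0, 0.0, 0.0, 8.5, -4.47, 0.06, 0.13, -0.1, 0.0, 0.0, 8.5, -4.48, 0.07, 0.13, -0.0, 0.0, 0.0, 8.5, -4.47, 0.06, 0.13, -0.1, 0.0, 0.0]
[8.5, -4.48, 0.06, 0.13, -0.0, 0.0, 0.0, 8.5, -4.47, 0.07, 0.13, -0.1, 0.1, 0.0, 8.5, -4.48, 0.06, 0.12, -0.0, 0.0, 0.0]
```

Call:
{"method": "move_arm", "body": {"series": [8.5,-4.5,0.06,0.1,0,0,0,8.5,-4.5,0.06,0.1,0,0,0,8.5,-4.5,0.06,0.1,0,0,0,8.5,-4.5,0.07,0.1,0,0,0,8.5,-4.5,0.07,0.1,0,0,0]}}

```text
time: 10.3
tool_pos: [0.5342, -0.0998, 0.1223]
tcp_rot: [2.319, 2.119, 0.0]
wrist_force: [-0.4, -0.6, 0.0]
width: 0.995
grip_force: 0.0
```

Call:
{"method": "move_arm", "body": {"series": [8.5,-4.5,0.06,0.1,0,0,0,8.5,-4.5,0.07,0.1,0,0,0,8.5,-4.3,0.06,0.1,0,0,0,8.5,0,0,0,0,0,0,8.5,0,0,0,0,0,0]}}

```text
time: 10.92
tool_pos: [0.524, -0.2308, 0.119]
tcp_rot: [-2.319, -2.118, -0.0]
wrist_force: [0.7, -0.6, -0.3]
width: 0.994
grip_force: 0.0
```

```bash
python3 - <<'E'
from h import *
show(); plan((.5215,-.2315,.035),Rt,5)
t=read_camera("top")
for nm,box in [("car",(200,178,232,205))]:
    for st,c in dark(t,box): print(nm,st,c.round(1),ray("top",c,.068).round(4))
cv2.imwrite("pics/g4.png",cv2.resize(t[120:260,180:380,::-1],None,fx=4,fy=4,interpolation=cv2.INTER_CUBIC))
E
```

```text
10.925 [ 0.524  -0.2308  0.119 ] Rerr deg [0. 0. 0.] [ 0.7 -0.6 -0.3] 0.9941772797134935 0.0 [-0.46  0.18  1.94  0.    1.02 -0.37]
[8.5, -0.02, -0.05, 1.68, -0.0, -0.0, -0.0, 8.5, -0.02, -0.05, 1.68, -0.0, -0.0, -0.0, 8.5, -0.02, -0.05, 1.68, -0.0, -0.0, -0.0, 8.5, -0.02, -0.05, 1.68, -0.0, -0.0, -0.0, 8.5, -0.02, -0.04, 1.68, -0.0, -0.0, -0.0]
car [  0   5  22  18 218] [210.  191.1] [0.5457 0.1314 0.068 ]
car [16 19 16  4 51] [224.3 198.6] [0.5184 0.0903 0.068 ]
```

View pics/g4.png

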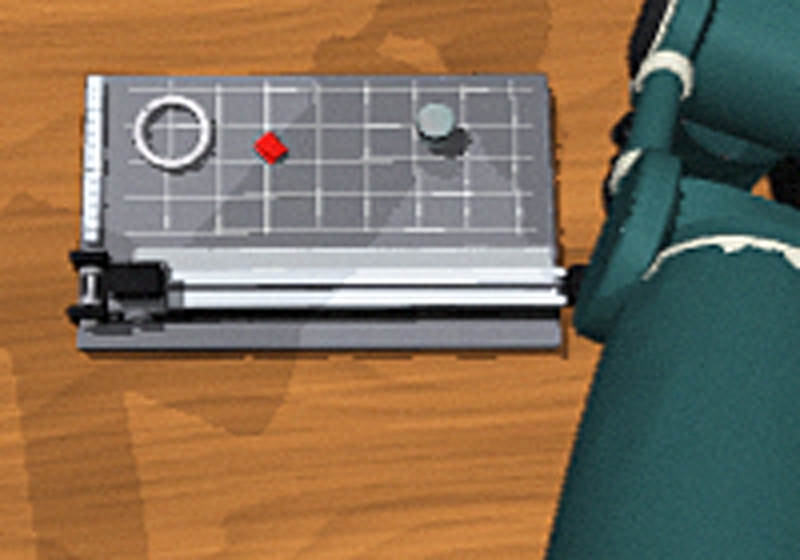

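The carriage (135,280) sits against the yoke (90,285), the rail is shut, and the loupe, ring and cover haven't moved. I'll lower onto the tab and close.

Call:
{"method": "move_arm", "body": {"series": [8.5,0,-0.05,1.7,0,0,0,8.5,0,-0.05,1.7,0,0,0,8.5,0,-0.05,1.7,0,0,0,8.5,0,0,1.7,0,0,0,8.5,0,0,1.5,0,0,0]}}

```text
time: 11.6
tool_pos: [0.5223, -0.2306, 0.0345]
tcp_rot: [-2.318, -2.118, 0.001]
wrist_force: [-0.8, -0.2, -0.1]
width: 0.994
grip_force: 0.0
```

Call:
{"method": "move_arm", "body": {"series": [5,0,0,0,0,0,0,3,0,0,0,0,0,0,2,0,0,0,0,0,0,2,0,0,0,0,0,0,2,0,0,0,0,0,0], "grip_force": 60}}

```text
time: 12.22
tool_pos: [0.5209, -0.2311, 0.0366]
tcp_rot: [-2.316, -2.119, 0.004]
wrist_force: [-6.8, -1.6, 4.2]
width: 0.314
grip_force: 63.3
```

Call:
{"method": "move_arm", "body": {"series": [2,0,0,0,0,0,0,2,0,0,0,0,0,0,2,0,0,0,0,0,0]}}

```text
time: 12.6
tool_pos: [0.5209, -0.2311, 0.0366]
tcp_rot: [-2.316, -2.119, 0.004]
wrist_force: [-6.3, -0.7, 3.3]
width: 0.314
grip_force: 63.3
```

```bash
cat > arc.py <<'E'
from h import *
import sys
def arc(th0,th1,n,g=2):
    # rotate commanded pose about the pin; pin located from tab centre
    s=read_state(); p=s["tool_pos"]; R=Ro.from_rotvec(s["tcp_rot"])
    pin=np.array([.5209,-.2315,0])+.390*u; pin[2]=.034
    out=[]; c=p;Rc=R; d=(th1-th0)/n
    for i in range(n):
        q=Ro.from_rotvec(-xt*np.radians(d*(i+1)))
        tp=pin+q.apply(p-pin); tR=q*R
        out.append([g,*(Rc.inv().apply(tp-c)*100).round(2),*np.degrees((Rc.inv()*tR).as_rotvec()).round(1)])
        c=tp;Rc=tR
    for i in range(0,n,5): print(np.array(out[i:i+5]).ravel().tolist())
E
python3 - <<'E'
from arc import *
show(); arc(0,30,15)
E
```

```text
12.6 [ 0.5209 -0.2311  0.0366] Rerr deg [ 0.2 -0.  -0.1] [-6.3 -0.7  3.3] 0.3138222886654427 63.280102014541626 [-0.46  0.28  2.   -0.    0.87 -0.37]
[2.0, 0.03, -0.0, -1.36, 0.0, -2.0, 0.0, 2.0, 0.03, -0.0, -1.36, 0.0, -2.0, 0.0, 2.0, 0.03, -0.0, -1.36, 0.0, -2.0, 0.0, 2.0, 0.03, -0.0, -1.36, 0.0, -2.0, 0.0, 2.0, 0.03, -0.0, -1.36, 0.0, -2.0, 0.0]
[2.0, 0.03, -0.0, -1.36, 0.0, -2.0, 0.0, 2.0, 0.03, -0.0, -1.36, 0.0, -2.0, 0.0, 2.0, 0.03, -0.0, -1.36, 0.0, -2.0, 0.0, 2.0, 0.03, -0.0, -1.36, 0.0, -2.0, 0.0, 2.0, 0.03, -0.0, -1.36, 0.0, -2.0, 0.0]
[2.0, 0.03, -0.0, -1.36, 0.0, -2.0, 0.0, 2.0, 0.03, -0.0, -1.36, 0.0, -2.0, 0.0, 2.0, 0.03, -0.0, -1.36, 0.0, -2.0, 0.0, 2.0, 0.03, -0.0, -1.36, 0.0, -2.0, 0.0, 2.0, 0.03, -0.0, -1.36, 0.0, -2.0, 0.0]
```

Call:
{"method": "move_arm", "body": {"series": [2,0.03,-0.05,-1.36,0,-2,0,2,0.03,-0.05,-1.36,0,-2,0,2,0.03,0,-1.36,0,-2,0,2,0.03,0,-1.36,0,-2,0,2,0.03,0,-1.36,0,-2,0]}}

```text
time: 13.22
tool_pos: [0.5213, -0.2249, 0.1042]
tcp_rot: [2.227, 2.036, -0.198]
wrist_force: [-0.7, -1.4, -2.0]
width: 0.314
grip_force: 62.5
```

```bash
python3 - <<'E'
from arc import *
show()
E
```

```text
13.225 [ 0.5213 -0.2249  0.1042] Rerr deg [  0.1 -10.1  -0. ] [-0.7 -1.4 -2. ] 0.31416951468838344 62.45791554450989 [-0.35  0.16  2.   -0.21  0.94 -0.14]
```

Call:
{"method": "move_arm", "body": {"series": [2,0.03,0,-1.36,0,-2,0,2,0.03,0,-1.36,0,-2,0,2,0.03,0,-1.36,0,-2,0,2,0.03,0,-1.36,0,-2,0,2,0.03,0,-1.36,0,-2,0]}}

```text
time: 13.85
tool_pos: [0.5229, -0.2071, 0.1698]
tcp_rot: [2.128, 1.944, -0.379]
wrist_force: [-1.5, -1.2, -2.4]
width: 0.314
grip_force: 62.5
```

Call:
{"method": "move_arm", "body": {"series": [2,0.03,0,-1.36,0,-2,0,2,0.03,0,-1.36,0,-2,0,2,0.03,0,-1.36,0,-2,0,2,0.03,0,-1.36,0,-2,0,2,0.03,0,-1.36,0,-2,0]}}

```text
time: 14.48
tool_pos: [0.5254, -0.1781, 0.2315]
tcp_rot: [2.021, 1.845, -0.546]
wrist_force: [-4.9, -2.6, -1.2]
width: 0.313
grip_force: 62.5
```

Call:
{"method": "move_arm", "body": {"series": [2,0,0,0,0,0,0,2,0,0,0,0,0,0,2,0,0,0,0,0,0,2,0,0,0,0,0,0]}}

```text
time: 14.98
tool_pos: [0.5253, -0.1783, 0.2311]
tcp_rot: [2.021, 1.846, -0.546]
wrist_force: [-5.8, -4.1, -0.1]
width: 0.312
grip_force: 62.5
```

```bash
python3 - <<'E'
from arc import *
show(); s=read_state()
pin=np.array([.5209,-.2315,0])+.390*u; pin[2]=.034
d=s["tool_pos"]-pin; print(np.linalg.norm(d), "angle",np.degrees(np.arctan2(d[2],-d@u)))
a=read_camera("scene")[100:290,130:330]; b=read_camera("top")[120:310,180:380]
cv2.imwrite("pics/g5.png",cv2.resize(np.hstack([a,b])[:,:,::-1],None,fx=2,fy=2,interpolation=cv2.INTER_CUBIC))
E
```

```text
14.975 [ 0.5253 -0.1783  0.2311] Rerr deg [  0.1 -30.1   0. ] [-5.8 -4.1 -0.1] 0.3123877314777374 62.53558874130249 [-0.06  0.05  1.95 -0.56  1.22  0.25]
0.3901158286557751 angle 30.355707815708485
```

View pics/g5.png

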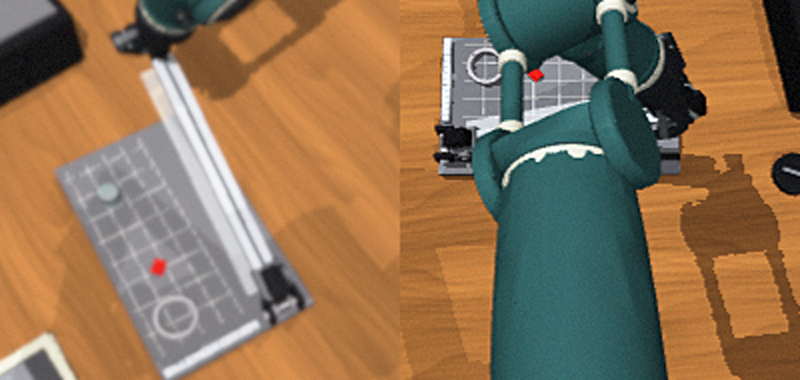

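The rail is held open at about 30° by the tab at (150,45) in the scene half. The carriage (275,275) is still at the yoke and the small things are in place. Handing in.

```bash
python3 -c "
from workcell import *
print(finish_job())"
```

```text
the job is handed in; nothing more can be done
None
```

I slid the carriage to its hinge stop with the rail shut, then lifted the rail by its tab to about 30° and handed the job in still gripping it; the interface gave no verdict, but the last picture showed the carriage at its stop and the items on the trimmer bed undisturbed.

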